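Turn the leaf of the stock register

ROBOT

A 6-joint arm with a two-finger parallel gripper is mounted at the origin on the work surface. World frame = base frame: x ahead of the robot, y to its left, z up, the work surface at z = 0. Lengths are in mm, angles in degrees, forces in N, time in s.
With the tool pointing down it reaches from about 325 to 900 mm from the base axis. Payload 3.5 kg.
Tool frame: the origin (TCP) lies on the centre line of the jaws, within the pads' length; the fingertips stand 11 mm ahead of it and the grasp point (between the pads) lies 8 mm behind it; y points along the fingers, z is the direction in which the jaws open and shut, and the axes are right-handed (so a half turn about y gives the same grasp; the last joint's range is limited). The gripper opens to 85 mm and grips with 20 to 120 N. Pads are 22 mm wide; open, the fingers measure 114 mm over their backs; the gripper's body (76 mm by 85 mm) begins 54 mm behind the grasp point. The pads swing forward as they close: fully open they stand 13 mm farther back than shut.
Start: joints at [65.638, 15.837, -1.513, 72.651, 0, 84.076], TCP at [197.678, 592.913, 242.313] pointing down, gripper open.
Joint ranges: [-178.77, 178.77], [-48.84, 107.48], [-61.69, 71.31], [-111.58, 123.2], [-90, 87.43], [-180, 180]. Speed limits (degrees/s): [147.25, 147.25, 180, 180, 180, 180].

INTERFACE

Orientations are given as a 3x3 rotation matrix whose columns are the frame's x, y, z axes.
In Python, from station import get_obs, viewer, close_job gives the robot as it stands. The module is installed in compiled form; this text tells all that it offers.
- The arm moves only by the shell command python3 -m inch 'ROWS' [OPENING] [FORCE]. ROWS is JSON, one flat list of numbers, 4 for each row, row after row: the shift along the tool's x, y, z in cm, then the turn about the tool's y in rad. In form: [tx, ty, tz, spin, tx, ty, tz, spin, ...]. A call has exactly 8 rows; each row is the pose to reach, as a shift and turn from the pose measured when the call began, along the tool's axes at that moment; what a row does not reach only later rows make up. A row lasts 1/8 s, in which the tool goes at most 62.5 mm and 10.7 degrees, less where a joint would pass 70% of its speed; a pose out of reach is approached as far as the arm can. A call with a gripper value outside its range is refused whole. OPENING is the opening, from 0 (shut) to 1 (fully open), set as the call begins (- or left out, the last holds). The fingers move at their own pace and stop on an object; FORCE is the grip in N (left out, the last holds). Time passes only in rows, so rows that repeat a pose let the fingers close, or fill a call up. It gives the time, the measured TCP pose, the force and the opening at its end, in the units of the state.
- get_obs(): the state, without advancing time (a new reading comes with each control period).
- viewer.grab_frame(name): name is "scene" or "top" or "wrist"; returns (picture, depth): 384x512x3 uint8, blue, green, red; 384x512 float32, mm along the optical axis (not along the pixel's ray), 0 where there is no reading.
- viewer.calibration(name): a dict with "camera_matrix" (3x3 intrinsics, pixels), "world_to_cam" (4x4, takes a point from world to camera coordinates). Camera axes: x right, y down, z forward; pixel columns grow to the right and rows downward; lengths in mm; the calibration is good to about 2 mm. A picture is of the moment at which its call begins: read the wrist's pose just before it. calibration takes no time and is no camera call; for the wrist camera it gives the pose at the moment of the call.
- close_job(): hands the job in, once; it reports no verdict.
The state is a dict: "time": time; "q": joint angles; "dq": joint speeds; "joint_efforts": joint torques, N m; "ee_pos": TCP position; "ee_rot": TCP orientation; "wrist_force": force on the tool from outside, world axes, zero at the start; "torque": the same for the moment, N m; "gripper_width": opening from 0.0 (shut) to 1.0 (fully open).
Only numpy, scipy, OpenCV 4.12 (cv2) and the standard library are available. Lean on these libraries where they do the work, as an engineer would, in place of code of your own. Each camera call takes 0.05 s, during which the arm holds its last target.

TASK

Turn the longer of the stock register's two half-raised leaves over its spine by pushing it with the fingers, and press it down until it lies flat on the opposite page. Only push it: do not pinch the leaf between the fingers and do not shift or lift the register's stand. Leave the shorter leaf as it stands and everything around where it is.

Things in the scene. Friction and masses are not known exactly. Their poses are not given: they have to be found in the camera images.
- stand: Stock register: a low wooden book stand, loose on the bench, about 2.2 kg. Steel foot 226 (its x) x 236 (its y) x 6 mm; two wooden page boards, 216 x 104 mm each, tops 35 mm above the bench, at +y and -y of an aluminium spine that runs along the stand's x. Two leaves share the spine, side by side along it. Origin: centre of the underside. z up.
- hinge (a point): Point on the hinge line (along the stand's x axis) at the middle of the longer leaf's width, 42 mm above the bench, 49 mm from the stand's middle towards its -x.
- leaf (a joint): The longer leaf: a rigid board 90 mm wide along the spine, free edge 135 mm from the hinge line, 8 mm thick (3 mm in its last 5 mm), about 90 g. 0 = flat over the +y page, 1.57 = upright, 3.14 = flat over the -y page (end stop). Starts half raised, 0.4 to 0.8. Stiff hinge: stays at any angle, turns with 0.4 to 2 N at the free edge. Lying flat it overhangs the page board by 19 mm.
- leaf_edge (a point): Middle of the longer leaf's free edge, at mid thickness, 135 mm from the hinge line.
- face_top: Paper-covered face of the longer leaf that looks up at the start, 82 mm wide, from 9 to 130 mm from the hinge line. Origin on the hinge line; y points to the free edge, x along the spine.
- face_under: The other face of the longer leaf, looking down at the start; same size, same axes and origin.
- short_leaf (a joint): The shorter leaf, to be left alone: 80 mm wide, free edge 105 mm from the hinge line, beside the longer one on the same hinge line, its middle 101 mm farther towards the stand's +x (16 mm between the two). Same joint values; starts at 0.2 to 0.5, and is as stiff.
- short_leaf_edge (a point): Middle of the shorter leaf's free edge, at mid thickness.
- jar_a: Bystander, loose: white jar, red cap, 62 mm across, 85 high. Origin: centre of its underside.
- jar_b: Bystander, loose: white jar, red cap, 52 mm across, 75 high. Origin: centre of its underside.
- bottle: Bystander, loose: grey bottle, 60 mm across, 130 high. Origin: centre of its underside.
- tape: Bystander, loose: roll of amber tape lying flat, 90 mm across, 48 high. Origin: centre of its underside.
- carton: Bystander, loose: small cardboard carton 70 x 90 x 60 high. Origin: centre of its underside.
- tub: Bystander, loose: white open tub, 84 mm across, 70 high. Origin: centre of its underside.
- scoop: Bystander, loose: spatula 180 mm long lying flat.

How it is judged (in metres and radians):
On the way:
1. the longer leaf is pushed up past upright (value of joint leaf above 1.65 rad), for 0.1 s.
At the end, for the whole second after the job is handed in: The longer leaf lies flat on the -y page (within 0.1 rad of its end stop, some 13 mm at the free edge) and is still; the stand is within 20 mm of where it was and flat on the bench; the free edge of the shorter leaf is within 30 mm of where it was (value of joint leaf above 3.04 rad and velocity of joint leaf below 0.05 rad/s and distance of stand from where it was at the start of the episode below 0.02 m and distance of short_leaf_edge from where it was at the start of the episode below 0.03 m and angle between stand's own z axis and vertical below 0.05 rad); the robot touches nothing.
It fails at once if the longer leaf is pinched: fingers press on both of its faces at once, over 2 N each (contact force between the fingers and face_top above 2 N and contact force between the fingers and face_under above 2 N).
It fails at once if the stand is shifted over 20 mm (distance of stand from where it was at the start of the episode above 0.02 m).
It fails at once if the stand is lifted or tipped (height (world z) of stand above 0.012 m or angle between stand's own z axis and vertical above 0.15 rad).
It fails at once if the shorter leaf is turned: its free edge moves over 30 mm (distance of short_leaf_edge from where it was at the start of the episode above 0.03 m).
It fails at once if a bystander is moved over 25 mm (distance of any of jar_a, jar_b, bottle, tape, carton, tub, scoop from where it was at the start of the episode above 0.025 m).
It also fails if it takes over 42 s, if anything falls off the work surface, if the arm or the gripper's body presses on something with over 40 N, if the wrist force passes 120 N, or if a joint passes its speed limit or range.

## Working session

There is one attempt and no reset: what is moved stays moved. The work goes in short steps, Python scripts to look and compute and a shell command to move; the robot and the scene stay as the last step left them, time stands still between calls to the robot, and variables do not carry over. Pictures are saved under pics/ and viewed, and the job is handed in when it is done.

```bash
mkdir -p pics
python3 - <<'E'
from station import get_obs, viewer
import cv2,numpy as np
o=get_obs();print(o)
for n in("scene","top","wrist"):
    p,d=viewer.grab_frame(n);c=viewer.calibration(n)
    cv2.imwrite(f"pics/{n}0.png",p);np.savez(f"{n}0.npz",p=p,d=d,K=c["camera_matrix"],T=c["world_to_cam"])
    print(n,np.round(c["camera_matrix"],1).tolist(),np.round(c["world_to_cam"],3).tolist())
E
```

```text
{'time': 0.0, 'q': array([ 6.56394762e+01,  1.58761639e+01, -1.59787878e+00,  7.26508914e+01,
       -1.14800970e-03,  8.40768431e+01]), 'dq': array([0.01014382, 0.11371258, 0.01664328, 0.05043649, 0.02494463,
       0.00092937]), 'joint_efforts': array([ 1.13554641e-03, -4.45506012e+01,  2.95203888e+01,  1.64528098e-02,
       -6.75962838e-05, -1.05594424e-05]), 'ee_pos': array([197.35591946, 592.22550137, 241.18207252]), 'ee_rot': array([[ 9.48669868e-01, -8.81157161e-04,  3.16266825e-01],
       [-3.16267986e-01, -1.99463928e-03,  9.48667793e-01],
       [-2.05087186e-04, -9.99997622e-01, -2.17093599e-03]]), 'wrist_force': array([-0.12774717, -0.020073  ,  0.45720124]), 'torque': array([0.01531283, 0.03204574, 0.00907985]), 'gripper_width': 0.9998995402086839}
scene [[423.3, 0.0, 252.1], [0.0, 423.3, 183.8], [0.0, 0.0, 1.0]] [[0.271, 0.962, 0.0, -216.669], [0.736, -0.207, -0.644, -364.958], [-0.62, 0.175, -0.765, 1599.668], [0.0, 0.0, 0.0, 1.0]]
top [[402.1, 0.0, 255.4], [0.0, 402.1, 194.4], [0.0, 0.0, 1.0]] [[-0.001, -1.0, -0.02, 78.878], [-0.99, 0.004, -0.138, 587.416], [0.138, 0.019, -0.99, 1200.017], [0.0, 0.0, 0.0, 1.0]]
wrist [[293.9, 0.0, 248.6], [0.0, 293.9, 187.6], [0.0, 0.0, 1.0]] [[0.317, 0.949, -0.001, -624.786], [0.903, -0.301, 0.305, -38.795], [0.289, -0.098, -0.952, 379.525], [0.0, 0.0, 0.0, 1.0]]
```

View pics/scene0.png

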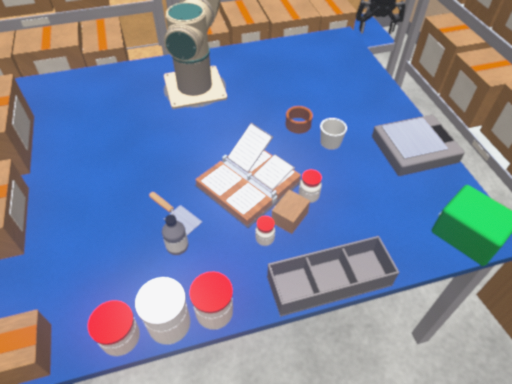

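View pics/top0.png

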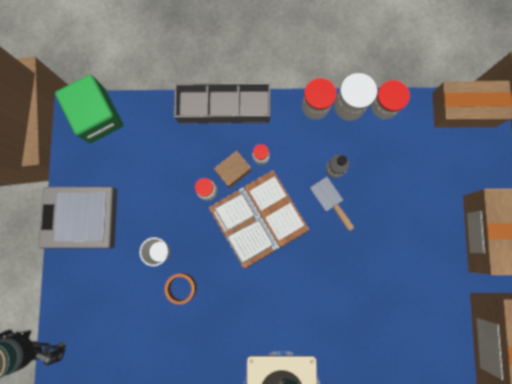

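View pics/wrist0.png

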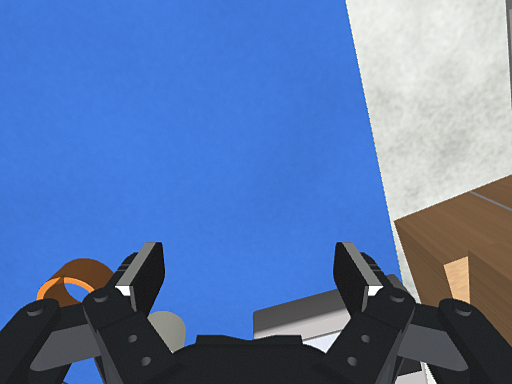

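```bash
cat > h.py <<'E'
import numpy as np,cv2
def load(n):
    z=np.load(n+".npz");return z["p"],z["d"],z["K"],z["T"]
def cloud(n):
    p,d,K,T=load(n);v,u=np.indices(d.shape)
    X=np.stack([(u-K[0,2])/K[0,0]*d,(v-K[1,2])/K[1,1]*d,d],-1)
    Ti=np.linalg.inv(T);W=X@Ti[:3,:3].T+Ti[:3,3];W[d==0]=np.nan
    return p,W
def proj(n,P):
    p,d,K,T=load(n);c=T[:3,:3]@np.asarray(P,float)+T[:3,3];q=K@c;return q[:2]/q[2]
E
python3 - <<'E'
from h import *
p,W=cloud("top0")
cv2.imwrite("pics/topc.png",cv2.resize(p[130:280,170:370],None,fx=4,fy=4,interpolation=cv2.INTER_CUBIC))
p2,W2=cloud("scene0")
cv2.imwrite("pics/scc.png",cv2.resize(p2[100:260,140:340],None,fx=4,fy=3.75,interpolation=cv2.INTER_CUBIC))
for u,v in [(258,219),(233,211),(250,240),(270,190),(285,220),(205,187),(232,166),(261,153),(338,163),(153,250),(326,195),(180,289)]:
    print(u,v,np.round(W[v,u]))
h=W[160:270,195:320,2]
m=cv2.applyColorMap(np.uint8(np.clip(np.nan_to_num(h)*1.7,0,255)),cv2.COLORMAP_JET)
cv2.imwrite("pics/hm.png",cv2.resize(m,None,fx=5,fy=5,interpolation=0))
E
```

```text
258 219 [512.  69.  41.]
233 211 [535. 145.  57.]
250 240 [447.  92.  84.]
270 190 [602.  32.  34.]
285 220 [509. -13.  37.]
205 187 [605. 228.  82.]
232 166 [673. 149.  61.]
261 153 [710.  59.  75.]
338 163 [ 667. -164.  124.]
153 250 [418. 399.   7.]
326 195 [ 590. -146.    6.]
180 289 [299. 311.   7.]
```

View pics/topc.png

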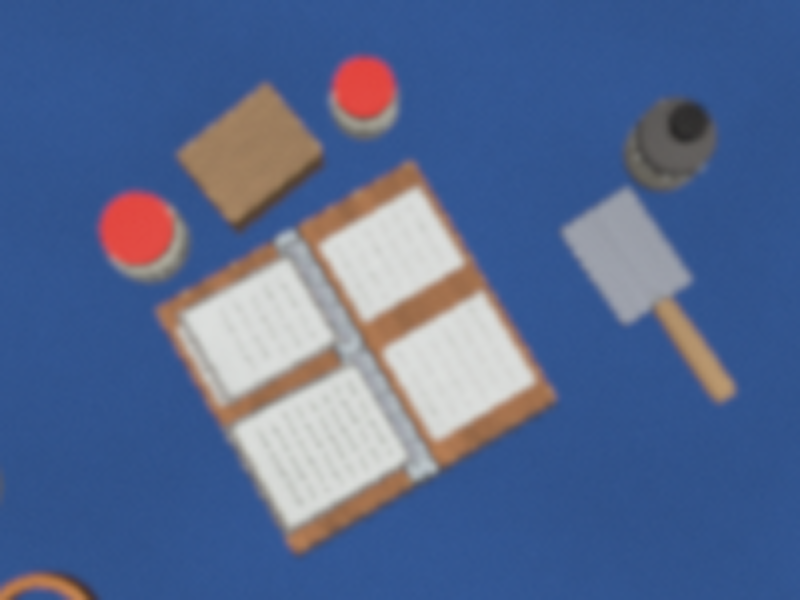

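View pics/scc.png

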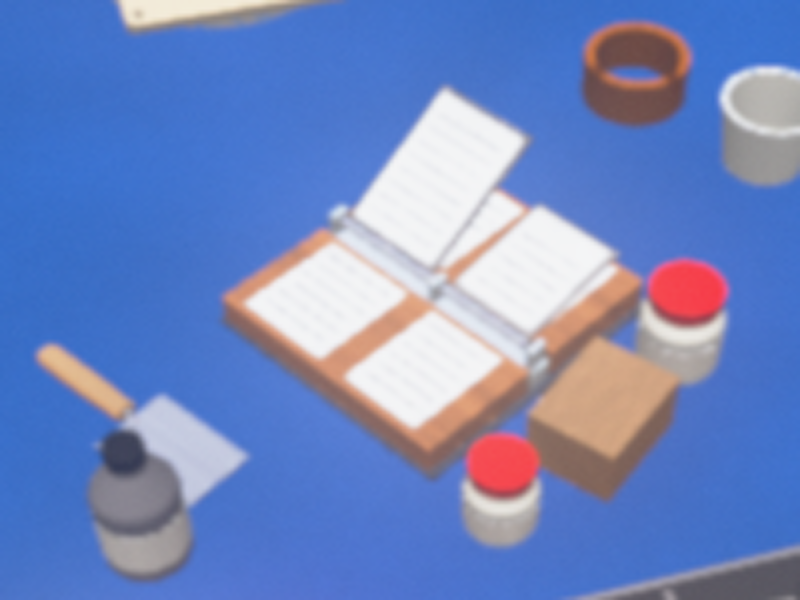

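View pics/hm.png

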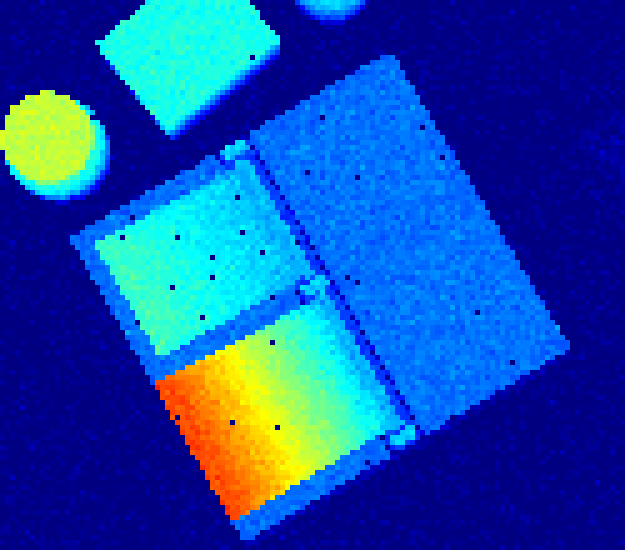

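```bash
cat > fit.py <<'E'
from h import *
def fit(n="top0"):
    p,W=cloud(n)
    m=np.zeros(W.shape[:2],bool);m[160:270,195:320]=True
    m&=(W[...,2]>28)&(W[...,2]<45)
    # -y page: connected comp containing (285,220)
    nn,l=cv2.connectedComponents(m.astype(np.uint8),connectivity=4)
    m&=l==l[220,285]
    P=W[m]
    return p,W,P
E
python3 - <<'E'
from fit import *
p,W,P=fit()
th=np.radians(30)
for it in range(1):
    pass
# page edge segmentation: rect of all connected
r=cv2.minAreaRect(P[:,:2].astype(np.float32));print(r,len(P),np.median(P[:,2]))
# leaf plane fits
M=np.zeros(W.shape[:2],bool);M[160:270,195:320]=True
from scipy import optimize
def model(th):
    ex=np.array([np.cos(th),np.sin(th)]);return ex,np.array([-ex[1],ex[0]])
Q=W[M];Q=Q[~np.isnan(Q[:,2])]
for a in (24,26,28,29,30,31,32,34):
    ex,ey=model(np.radians(a));print(a,np.ptp(np.percentile(P[:,:2]@ex,[1,99])),np.ptp(np.percentile(P[:,:2]@ey,[1,99])))
E
```

```text
((542.4913940429688, 22.219833374023438), (216.0152130126953, 125.340576171875), 30.866788864135742) 2356 35.721929449508025
24 211.61651486029854 115.19262130924054
26 210.73609720508432 110.61321807087973
28 210.75979616946023 106.28553428283959
29 211.18263073788614 104.47540316896252
30 211.1097751952496 103.0627707487001
31 211.09901856076635 103.6499907327138
32 211.37025682843176 105.23736984232272
34 211.0632727539458 108.6795274489289
```

Run:
```python
from fit import *
p,W,P=fit()
a=np.radians(30.6);ex=np.array([np.cos(a),np.sin(a)]);ey=np.array([-ex[1],ex[0]])
xs=P[:,:2]@ex;ys=P[:,:2]@ey
print("page x",np.percentile(xs,[0,.5,1,99,99.5,100]),"y",np.percentile(ys,[0,.5,1,50,98,99,99.5]))
# foot/board full outline: mask z>25 in the region on +y side
Q=W[160:270,195:320].reshape(-1,3);Q=Q[Q[:,2]>25]
xq=Q[:,:2]@ex;yq=Q[:,:2]@ey
x0=(np.percentile(xs,.5)+np.percentile(xs,99.5))/2
ylo=np.percentile(ys,.5); 
print("x0",x0,"y centre from lower edge",ylo+116)
y0=ylo+116
s=(abs(xq-x0)<120)
import sys
hist,e=np.histogram(yq[s&(Q[:,2]<40)]-y0,bins=np.arange(-130,140,4));print(list(zip(e.astype(int),hist)))
L=(xq-x0>-88)&(xq-x0<-10)&(yq-y0>20)&(yq-y0<100)&(Q[:,2]>45)
S=(xq-x0>20)&(xq-x0<85)&(yq-y0>20)&(yq-y0<95)&(Q[:,2]>40)
for n,m in(("long",L),("short",S)):
    c=np.polyfit(yq[m]-y0,Q[m,2],1);print(n,m.sum(),c,np.arctan(c[0]),"z at y=0",c[1])
m=(Q[:,2]>70)&(abs(xq-x0)<120)&(yq-y0<130)&(yq-y0>30);print("long x range",np.percentile(xq[m]-x0,[1,99]),"ymax",np.percentile(yq[m]-y0,99.5),"zmax",np.percentile(Q[m,2],99))
C=x0*ex+y0*ey;print("centre",C)
for n,v in(("hinge",[-49,0]),("(-49,-70)",[-49,-70])):print(n,C+v[0]*ex+v[1]*ey)
```

```text
page x [370.49933229 371.53216218 372.56695581 583.49446262 584.8188927
 586.3420228 ] y [-319.54254104 -318.36233904 -317.83598054 -266.127506   -215.80366079
 -214.77266856 -209.59284089]
x0 478.1755274401279 y centre from lower edge -202.36233904149105
[(np.int64(-130), np.int64(0)), (np.int64(-126), np.int64(0)), (np.int64(-122), np.int64(0)), (np.int64(-118), np.int64(53)), (np.int64(-114), np.int64(86)), (np.int64(-110), np.int64(84)), (np.int64(-106), np.int64(88)), (np.int64(-102), np.int64(83)), (np.int64(-98), np.int64(85)), (np.int64(-94), np.int64(87)), (np.int64(-90), np.int64(87)), (np.int64(-86), np.int64(88)), (np.int64(-82), np.int64(86)), (np.int64(-78), np.int64(82)), (np.int64(-74), np.int64(85)), (np.int64(-70), np.int64(88)), (np.int64(-66), np.int64(80)), (np.int64(-62), np.int64(87)), (np.int64(-58), np.int64(83)), (np.int64(-54), np.int64(87)), (np.int64(-50), np.int64(85)), (np.int64(-46), np.int64(79)), (np.int64(-42), np.int64(86)), (np.int64(-38), np.int64(88)), (np.int64(-34), np.int64(85)), (np.int64(-30), np.int64(89)), (np.int64(-26), np.int64(82)), (
[... 863 characters left out ...]
15)), (np.int64(94), np.int64(15)), (np.int64(98), np.int64(15)), (np.int64(102), np.int64(35)), (np.int64(106), np.int64(50)), (np.int64(110), np.int64(48)), (np.int64(114), np.int64(14)), (np.int64(118), np.int64(0)), (np.int64(122), np.int64(0)), (np.int64(126), np.int64(0)), (np.int64(130), np.int64(0)), (np.int64(134), np.int64(0))]
long 747 [ 0.70634982 48.13271411] 0.6149748907769865 z at y=0 48.132714106235724
short 523 [ 0.20997032 46.24198789] 0.20696377016025105 z at y=0 46.24198788850066
long x range [-92.12148886  -3.61834672] ymax 109.42563302169714 zmax 123.99034101006131
centre [514.59658431  69.22937757]
hinge [472.42022499  44.2863482 ]
(-49,-70) [508.05312409 -15.96559369]
```

```bash
cat > plan.py <<'E'
import numpy as np
from station import get_obs
C=np.array([514.6,69.2]);a=np.radians(30.6);ex=np.array([np.cos(a),np.sin(a)]);ey=np.array([-ex[1],ex[0]])
def now():
    o=get_obs();d=o["ee_pos"][:2]-C
    R=o["ee_rot"];yaw=np.degrees(np.arctan2(R[1,2],R[0,2]))
    print("t",round(o["time"],2),"stand x,y",np.round([d@ex,d@ey],1),"z",round(o["ee_pos"][2],1),"zaxis yaw",round(yaw,1),"F",np.round(o["wrist_force"],1),"Fstand",np.round([o["wrist_force"][:2]@ex,o["wrist_force"][:2]@ey],1),"grip",round(o["gripper_width"],2),"q",np.round(o["q"]))
    return o
def to(*pts):
    o=now()
    for x,y,z in pts:
        P=np.r_[C+x*ex+y*ey,z];print((x,y,z),np.round(o["ee_rot"].T@(P-o["ee_pos"])/10,2))
E
python3 -c "
from plan import *
to((-49,170,200),(-49,160,105))"
```

```text
t 0.15 stand x,y [ -6.7 611.8] z 241.4 zaxis yaw 71.6 F [ 0.1 -0.4 -0.3] Fstand [-0.1 -0.4] grip 1.0 q [66. 16. -2. 73.  0. 84.]
(-49, 170, 200) [ 30.59   4.19 -32.15]
(-49, 160, 105) [ 31.34  13.69 -32.79]
```

```bash
python3 -m inch '[4,0.5,-4,0.15, 8,1,-8.5,0.3, 12.5,1.7,-13,0.45, 17,2.3,-18,0.6, 22,3,-23,0.716, 26.5,3.6,-28,0.716, 30.6,4.2,-32.1,0.716, 30.6,4.2,-32.1,0.716]' 0 20; python3 -c "
from plan import *
to((-49,160,105),(-49,121,105))"
```

```text
time: 1.15
ee_pos: [386.7, 188.2, 199.4]
ee_rot: [[0.504, -0.001, 0.864], [-0.864, -0.002, 0.504], [0.001, -1.0, -0.002]]
wrist_force: [0.5, -0.1, 0.9]
gripper_width: -0.0
t 1.15 stand x,y [-49.5 167.5] z 199.4 zaxis yaw 30.3 F [ 0.5 -0.1  0.9] Fstand [ 0.4 -0.3] grip -0.0 q [ 17.  -2. -28.  65.  -0.  77.]
(-49, 160, 105) [0.74 9.44 0.08]
(-49, 121, 105) [4.64 9.44 0.1 ]
```

```bash
python3 -m inch '[0.4,2.5,0,0, 0.7,5,0,0, 0.7,7.5,0,0, 0.7,9.4,0,0, 0.7,9.4,0,0, 1.7,9.4,0,0, 2.7,9.4,0,0, 2.7,9.4,0,0]'
python3 - <<'E'
from plan import *
from station import viewer
import cv2
now()
p,d=viewer.grab_frame("scene");p2,_=viewer.grab_frame("top")
cv2.imwrite("pics/s1.png",np.hstack([cv2.resize(p[90:240,150:330],None,fx=2.2,fy=2.2),cv2.resize(p2[130:280,190:370],None,fx=2.2,fy=2.2)]))
E
```

```text
time: 2.15
ee_pos: [401.5, 164.2, 106.3]
ee_rot: [[0.503, 0.001, 0.864], [-0.864, -0.002, 0.503], [0.002, -1.0, -0.0]]
wrist_force: [-0.0, 0.9, 0.6]
gripper_width: -0.002
t 2.15 stand x,y [-49.  139.3] z 106.3 zaxis yaw 30.2 F [-0.   0.9  0.6] Fstand [0.5 0.8] grip -0.0 q [ 14.   3. -34.  52.  -0.  74.]
```

View pics/s1.png

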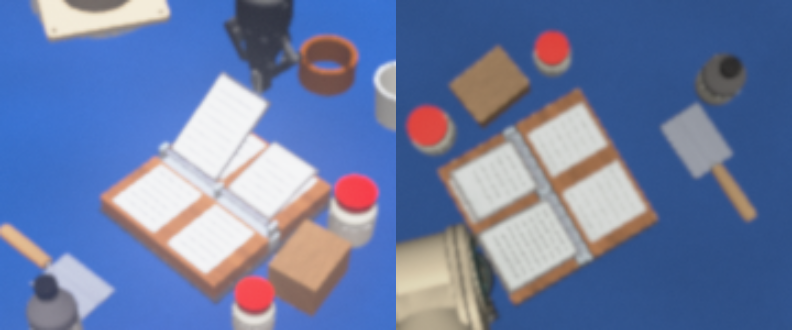

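```bash
python3 -m inch '[1.2,0,0,0, 2.4,-0.2,0,0, 3.7,-0.8,0,0, 5.0,-1.4,0,0, 6.3,-2.0,0,0, 7.6,-2.5,0,0, 8.8,-3.0,0,0, 9.9,-3.3,0,0]'
python3 - <<'E'
from plan import *
from station import viewer
import cv2
now()
p,d=viewer.grab_frame("scene");p2,_=viewer.grab_frame("top")
cv2.imwrite("pics/s2.png",np.hstack([cv2.resize(p[90:240,150:330],None,fx=2.2,fy=2.2),cv2.resize(p2[130:280,190:370],None,fx=2.2,fy=2.2)]))
E
```

```text
time: 3.25
ee_pos: [453.0, 79.3, 142.6]
ee_rot: [[0.504, 0.005, 0.864], [-0.864, 0.001, 0.504], [0.002, -1.0, 0.005]]
wrist_force: [-2.9, 3.9, 13.3]
gripper_width: -0.001
t 3.25 stand x,y [-47.8  40.1] z 142.6 zaxis yaw 30.3 F [-2.9  3.9 13.3] Fstand [-0.6  4.8] grip -0.0 q [  2.   3. -29.  57.   0.  62.]
```

View pics/s2.png

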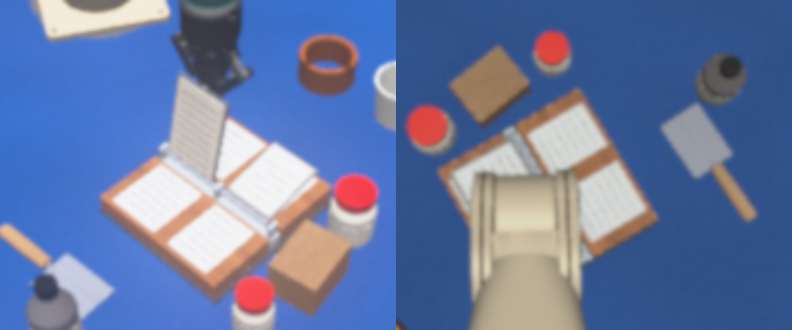

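Run:
```python
from plan import *
now()
from station import viewer
import cv2
p,d=viewer.grab_frame("wrist")
cv2.imwrite("pics/w2.png",p)
p,d=viewer.grab_frame("scene")
cv2.imwrite("pics/s2b.png",cv2.resize(p[90:190,200:290],None,fx=6,fy=6))
now()
```

```text
t 3.35 stand x,y [-48.1  38.8] z 141.6 zaxis yaw 30.2 F [ 0.5 -0.1 -0.1] Fstand [ 0.4 -0.3] grip 0.0 q [  2.   4. -29.  57.  -0.  62.]
t 3.45 stand x,y [-49.5  39.8] z 139.9 zaxis yaw 30.2 F [ 0.2 -0.9 -0.1] Fstand [-0.3 -0.9] grip 0.0 q [  2.   4. -29.  57.  -0.  62.]
```

View pics/w2.png

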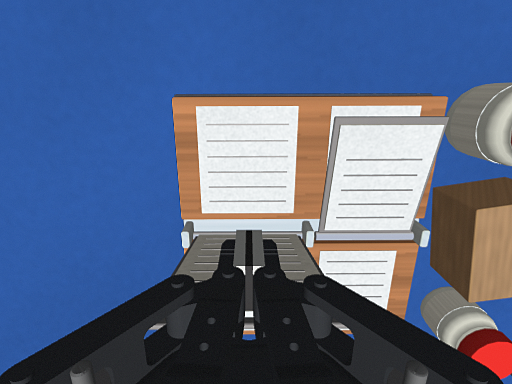

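View pics/s2b.png

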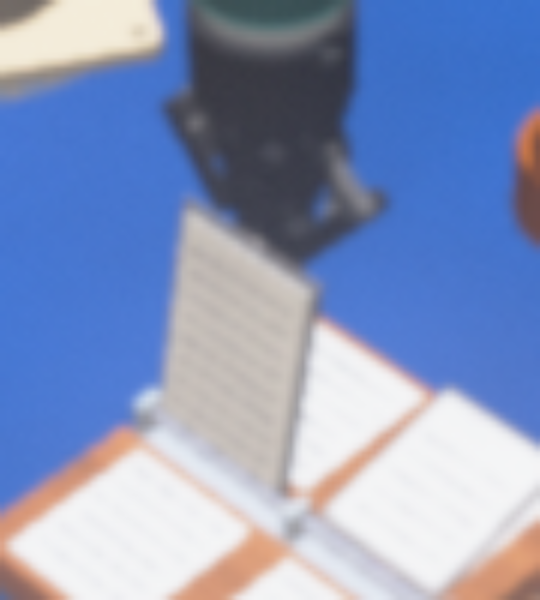

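```bash
python3 -m inch '[1.6,-0.2,0,0, 3.2,-0.3,0,0, 4.5,-0.2,0,0, 5.6,0.1,0,0, 6.7,0.5,0,0, 7.7,1.1,0,0, 8.6,1.8,0,0, 8.6,1.8,0,0]'
python3 - <<'E'
from plan import *
from station import viewer
import cv2
p,d=viewer.grab_frame("scene");p2,_=viewer.grab_frame("top")
cv2.imwrite("pics/s3.png",np.hstack([cv2.resize(p[90:240,150:330],None,fx=2.2,fy=2.2),cv2.resize(p2[130:280,190:370],None,fx=2.2,fy=2.2)]))
to((-49,-55,114),(-49,-63,105),(-49,-69,95),(-49,-74,83),(-49,-77,72),(-49,-79,62),(-49,-79,57),(-49,-79,54))
E
```

```text
time: 4.45
ee_pos: [495.0, 3.4, 121.4]
ee_rot: [[0.502, 0.001, 0.865], [-0.865, -0.002, 0.502], [0.002, -1.0, -0.0]]
wrist_force: [-0.9, -0.3, 0.0]
gripper_width: 0.001
t 4.55 stand x,y [-50.3 -46.1] z 121.8 zaxis yaw 30.2 F [-0.3 -0.6 -0.3] Fstand [-0.6 -0.4] grip -0.0 q [ -7.   8. -26.  55.  -0.  53.]
(-49, -55, 114) [0.89 0.78 0.14]
(-49, -63, 105) [1.69 1.68 0.15]
(-49, -69, 95) [2.28 2.69 0.15]
(-49, -74, 83) [2.78 3.89 0.16]
(-49, -77, 72) [3.08 4.99 0.16]
(-49, -79, 62) [3.28 5.99 0.16]
(-49, -79, 57) [3.28 6.49 0.16]
(-49, -79, 54) [3.28 6.79 0.16]
```

View pics/s3.png

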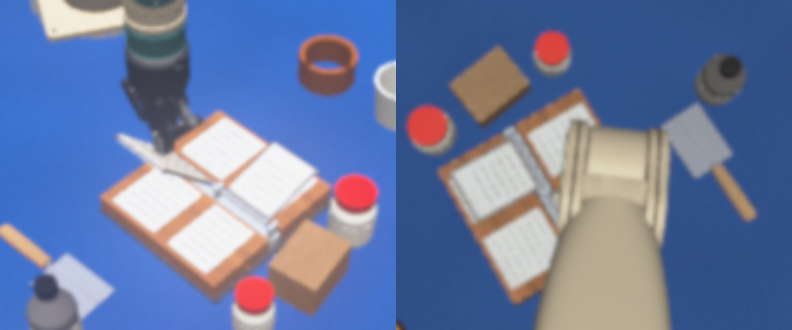

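```bash
python3 -m inch '[0.9,0.8,0,0, 1.7,1.7,0,0, 2.3,2.7,0,0, 2.8,3.9,0,0, 3.1,5.0,0,0, 3.3,5.8,0,0, 3.4,6.3,0,0, 3.4,6.4,0,0]'
python3 - <<'E'
from plan import *
from station import viewer
import cv2
p,d=viewer.grab_frame("scene");p2,_=viewer.grab_frame("top")
cv2.imwrite("pics/s4.png",np.hstack([cv2.resize(p[90:240,150:330],None,fx=2.2,fy=2.2),cv2.resize(p2[130:280,190:370],None,fx=2.2,fy=2.2)]))
now()
E
```

```text
time: 5.55
ee_pos: [511.2, -25.5, 57.4]
ee_rot: [[0.502, -0.0, 0.865], [-0.865, -0.002, 0.502], [0.001, -1.0, -0.001]]
wrist_force: [-0.5, 0.4, 1.1]
gripper_width: 0.002
t 5.65 stand x,y [-50.9 -80. ] z 57.7 zaxis yaw 30.2 F [-0.2  0.3  0.2] Fstand [-0.1  0.3] grip -0.0 q [-10.  14. -28.  47.  -0.  50.]
```

View pics/s4.png

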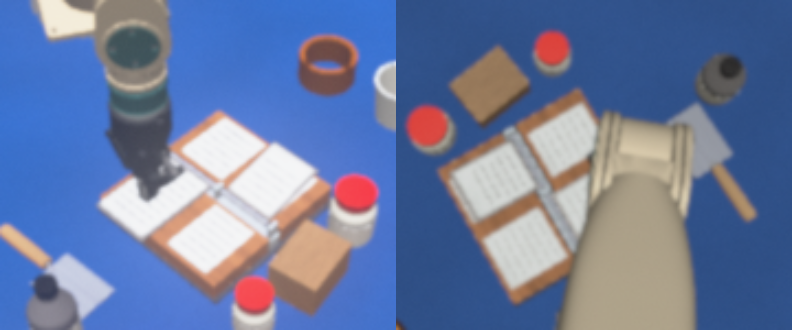

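```bash
python3 -m inch '[0,0.05,0,0, 0,0.1,0,0, 0,0.15,0,0, 0,0.2,0,0, 0,0.25,0,0, 0,0.3,0,0, 0,0.3,0,0, 0,0.3,0,0]'; python3 -c "
from plan import *
now()"
```

```text
time: 6.65
ee_pos: [511.7, -25.5, 56.8]
ee_rot: [[0.503, 0.001, 0.864], [-0.864, -0.002, 0.503], [0.002, -1.0, -0.0]]
wrist_force: [-6.1, 0.6, 15.9]
gripper_width: 0.003
t 6.65 stand x,y [-50.7 -80.1] z 56.8 zaxis yaw 30.2 F [-6.1  0.6 15.9] Fstand [-4.9  3.6] grip 0.0 q [-10.  15. -28.  47.  -0.  50.]
```

```bash
python3 -m inch '[0,-1,0,0, 0,-3,0,0, 0,-6,0,0, 0,-10,0,0, 0,-14,0,0, 0,-18,0,0, -3,-20,0,0, -7,-20,0,0]'; python3 -m inch '[-5,0,0,0, -10,0,0,0, -15,0,0,0, -20,0,0,0, -25,0,0,0, -30,0,0,0, -35,0,0,0, -35,0,0,0]'
python3 - <<'E'
from plan import *
from station import viewer
import cv2
now()
for n in("scene","top"):
    p,d=viewer.grab_frame(n);c=viewer.calibration(n);np.savez(n+"5.npz",p=p,d=d,K=c["camera_matrix"],T=c["world_to_cam"])
from h import *
p,_=cloud("scene5")
p2,W=cloud("top5")
cv2.imwrite("pics/s5.png",np.hstack([cv2.resize(p[90:240,150:330],None,fx=2.2,fy=2.2),cv2.resize(p2[130:280,190:370],None,fx=2.2,fy=2.2)]))
Q=W[140:300,170:370].reshape(-1,3);Q=Q[Q[:,2]>25];x=(Q[:,:2]-C)@ex;y=(Q[:,:2]-C)@ey
for n,m in(("long",(x>-88)&(x<-10)&(y<-20)&(y>-128)),("ref page",(x>20)&(x<100)&(y<-20)&(y>-108)),("short",(x>20)&(x<85)&(y>20)&(y<95)&(Q[:,2]>40))):
    c=np.polyfit(y[m],Q[m,2],1);print(n,m.sum(),c,np.arctan(c[0]))
E
```

```text
time: 7.65
ee_pos: [478.1, 35.5, 259.4]
ee_rot: [[0.501, 0.007, 0.865], [-0.865, -0.002, 0.501], [0.005, -1.0, 0.004]]
wrist_force: [0.1, -0.2, 0.4]
gripper_width: -0.002
time: 8.65
ee_pos: [301.1, 340.6, 257.7]
ee_rot: [[0.506, 0.007, 0.863], [-0.863, -0.002, 0.506], [0.005, -1.0, 0.005]]
wrist_force: [1.1, -0.2, 0.0]
gripper_width: 0.001
t 8.65 stand x,y [-45.6 342.3] z 257.7 zaxis yaw 30.4 F [ 1.1 -0.2  0. ] Fstand [ 0.9 -0.7] grip 0.0 q [ 41.  -2. -20.  72.  -0. 100.]
long 907 [5.02967141e-04 4.65630266e+01] 0.0005029670984072878
ref page 722 [-5.91145086e-04  3.60379154e+01] -0.000591145017410854
short 528 [ 0.20837463 46.38949847] 0.20543496654581364
```

View pics/s5.png

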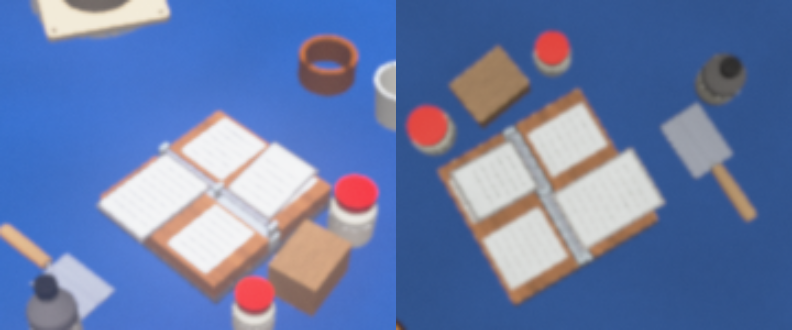

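The long leaf lies flat at 0.0005 rad from level. The short leaf is still at 0.205 rad, and the stand and its neighbours are where they were. The arm is clear.

```bash
python3 -c "
from station import close_job
print(close_job())"
```

```text
the job is handed in; nothing more can be done
None
```

The longer leaf is turned over and lies flat on the -y page, and the job is handed in. I pushed its free edge past upright with the shut fingers, followed it round, and pressed it onto its stop with about 16 N. I then withdrew the arm clear of everything.

The last checks, made from the camera images and the state, all agreed:
- **Longer leaf:** about 0.0005 rad off level, at 46.6 mm above the bench, which is the right height for lying on the page.
- **Shorter leaf:** still at 0.205 rad; it was 0.207 rad at the start.
- **Stand and bystanders:** no visible shift in the pictures. I compared these by eye and did not measure them.
- **Forces:** about 1 N at the wrist with the arm clear. The highest reading was the 16 N of the final press, and there was one 13 N upward reading during the push that was gone 0.1 s later.
- **Time:** about 8.8 s of the 42 s allowed.

The hand-in gave no verdict.

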